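# Clear the specimen vise and click its ratchet lever up four notches

### The job

Slide the vise jaw open by its black knob, 2 cm or more, lift the finished drilled plate out and set it down in the steel tray. Then take the red knob of the ratchet lever and swing the lever counter-clockwise (seen from above) exactly four clicks from where it rests - you feel each click, and it cannot be taken back - so that the brass support is raised for the next specimen. Finish holding the lever still there, gripper closed on the red knob; leave the jaw open and do not disturb the vials, stopper and marker.

Things in the scene. Friction and masses are not known exactly. Their poses are not given: they have to be found in the camera images.
- fixture: grey specimen vise fixed to the bench, base 130 (x) x 240 (y) x 12 mm; origin under the base's centre, +x away from the robot at yaw 0. In its frame: vise axis along x at y = +55 mm, jaws 40 mm wide (y), tops 60 mm high, fixed jaw face at x = +12.5 mm; the lever's upright pivot at x = 0, y = -60 mm. A brass support under the specimen rises 2.5 mm a click.
- plate: finished drilled aluminium plate, 24 (x) x 46 (y) x 55 mm high, about 0.16 kg, two 10 mm holes through it; origin under its centre. It starts upright in the vise at x = 0, y = +55 mm of the fixture, underside 30 mm above the bench, 25 mm of it above the jaws and 3 mm past them at each end, so it can be gripped over its 46 mm length (y).
- tray: bright open steel tray left of the vise, 112 (x) x 162 (y) x 23 mm over its rim, 98 x 148 mm inside, floor 2 mm thick; origin at the centre of its underside.
- jaw_knob (a point): black upright round knob on the sliding jaw, 16 mm diameter; this point is at its foot on the jaw's top (60 mm above the bench), grip it 10 to 50 mm above it, top at 53 mm. At the closed jaw it stands at x = -37.5 mm, y = +55 mm in the fixture's frame.
- vise_jaw (a joint): sliding jaw, m: 0 closed on the plate, grows as it slides along the fixture's -x (towards the robot), stop at 0.040. It moves against about 3 N of friction and stays where it is left; 0.02 or more counts as open.
- lever_knob (a point): red upright round knob at the end of the ratchet lever, 16 mm diameter, 110 mm from the pivot; this point is at its foot on the lever, 39 mm above the bench, grip it 10 to 50 mm above it, top at 53 mm. It turns with the lever (it does not spin on it).
- ratchet_lever (a joint): ratchet lever, rad: 0 at its first rest, where the knob lies at -150 deg from the pivot in the fixture's frame (counter-clockwise from its +x); grows counter-clockwise, stop at 1.72. Clicks seat at each 0.286. The knob resists with 3 rising to 7 N; about 0.07 before seating the pawl drops and the force falls below 0: the click. It cannot go back past a click; let go in between it falls back to it.
- vial_red: small red-capped vial, 29 mm diameter x 54 mm, origin under its centre; a bystander
- vial_blue: small blue-capped vial, 29 mm diameter x 54 mm, origin under its centre; a bystander
- stopper: cork stopper, 41 mm diameter x 32 mm, origin under its centre; a bystander
- pen_marker: black and white marker pen lying on the bench, 135 mm long, 17 mm thick, origin under its centre; a bystander
There are look-alikes about, which are no part of the job. Leave any green or pink look-alike of the plate alone.

How it is judged (in metres and radians):
On the way, in this order (a step that is already met when the one before it is completed fails the run):
1. the jaw is slid open (at least 18 mm) with the plate still standing in the vise (value of joint vise_jaw above 0.018 m and height (world z) of plate below 0.045 m and horizontal distance between plate and fixture below 0.085 m), for 0.1 s.
2. the plate rests in the tray, let go, the lever not yet advanced (x of plate in the frame of tray between -0.05 and 0.05 m and y of plate in the frame of tray between -0.075 and 0.075 m and z of plate in the frame of tray between -0.005 and 0.032 m and linear speed of plate below 0.05 m/s and contact force between the fingers and plate below 0.1 N and value of joint ratchet_lever below 0.2 rad), for 0.2 s.
3. the lever is past its fourth click (value of joint ratchet_lever above 1.112 rad and contact force between the fingers and ratchet_lever above 1 N), for 0.1 s.
At the end, for the whole second after the job is handed in: The plate lies or stands at rest inside the tray, untouched; the jaw is still open (15 mm or more); the lever is past its fourth click and short of its fifth (1.112 to 1.345 rad), still, and the fingers hold its red knob with more than 2 N (x of plate in the frame of tray between -0.05 and 0.05 m and y of plate in the frame of tray between -0.075 and 0.075 m and z of plate in the frame of tray between -0.005 and 0.032 m and linear speed of plate below 0.05 m/s and contact force between the fingers and plate below 0.1 N and value of joint vise_jaw above 0.015 m and value of joint ratchet_lever between 1.112 and 1.345 rad and velocity of joint ratchet_lever between -0.05 and 0.05 rad/s and contact force between the fingers and ratchet_lever above 2 N); the arm keeps its last pose, push and grip.
It fails at once if the red-capped vial is pushed away by more than 4 cm or knocked over (distance of vial_red from where it was at the start of the episode above 0.04 m or angle between vial_red's own z axis and vertical above 0.6 rad).
It fails at once if the blue-capped vial is pushed away by more than 4 cm or knocked over (distance of vial_blue from where it was at the start of the episode above 0.04 m or angle between vial_blue's own z axis and vertical above 0.6 rad).
It fails at once if the cork stopper is pushed away by more than 4 cm or knocked over (distance of stopper from where it was at the start of the episode above 0.04 m or angle between stopper's own z axis and vertical above 0.6 rad).
It fails at once if the marker pen is pushed away by more than 4 cm (distance of pen_marker from where it was at the start of the episode above 0.04 m).
It fails at once if the plate is let go more than about 3 cm above the tray (horizontal distance between plate and tray below 0.1 m and height (world z) of plate above 0.038 m and contact force between the fingers and plate below 0.1 N and contact force between plate and tray below 0.1 N).
It also fails if it takes over 69 s, if anything falls off the work surface, if the arm or the gripper's body presses on something with over 40 N, if the wrist force passes 120 N, or if a joint passes its speed limit or range.

### The arm

A 6-joint arm with a two-finger parallel gripper is mounted at the origin on a cart in front of the work surface, level with it; the furniture and walls round the work are solid. World frame = base frame: x ahead of the robot, y to its left, z up, the work surface at z = 0. Lengths are in mm, angles in rad, forces in N, time in s.
With the tool pointing down it reaches from about 300 to 775 mm from the base axis. Payload 14.6 kg.
Tool frame: the origin (TCP) lies between the finger pads; the fingertips stand manip.tip_reach ahead of it and the grasp point (between the pads) lies 5 mm behind it (manip.tip_reach is the distance from the TCP to the fingertips, in mm); z points along the fingers, y is the line along which they close (so a half turn about z gives the same grasp; the last joint's range is limited). The gripper opens to 94 mm and grips with 3 to 60 N. Pads are 16 mm wide; open, the fingers measure 119 mm over their backs; the gripper's body (75 mm by 177 mm) begins 78 mm behind the grasp point.
Start: joints at [-1.216, 0.3, 1.521, -0, 1.321, -0.067], TCP at [225.164, -501.787, 219.446] pointing down, gripper open.
Joint ranges: [-3.03, 3.03], [-0.79, 2.21], [0.23, 2.52], [-1.04, 4.18], [0, 3.07], [-2.55, 2.55]. Speed limits (rad/s): [2.22, 2.22, 2.57, 3.14, 3.14, 3.14].

### API

Orientations are given as [roll, pitch, yaw] about the fixed x, y, z axes, in that order (R = Rz(yaw) Ry(pitch) Rx(roll)).
In Python, from cell import manip gives the robot as it stands. The module is installed in compiled form; this text tells all that it offers.
- The arm moves only by the shell command python3 -m creep 'ROWS' [FORCE]. ROWS is JSON, a list of rows, each a list of 3 entries, a list of its own where there are three numbers: the opening, from -1 (shut) to 1 (fully open), then the shift along the tool's x, y, z in cm, then the turn about the tool's z in units of 5 degrees (1.0 is 5 degrees). In form: [[grip, [tx, ty, tz], roll], ...]. A call has 1 to 12 rows; each row is the pose to reach, as a shift and turn from the pose commanded when the call began, along the tool's axes at that moment; what a row does not reach only later rows make up. A row lasts 1/10 s, in which the tool goes at most 50 mm and 8.59 degrees, less where a joint would pass 70% of its speed; a pose out of reach is approached as far as the arm can. A call with a gripper value outside its range is refused whole. The fingers move at their own pace and stop on an object; FORCE is the grip in N (left out, the last holds). Time passes only in rows, so rows that repeat a pose let the fingers close. It gives the time, the measured TCP pose, the force, the opening and the grip force at its end, in the units of the state.
- manip.read_state(): the state, without advancing time (a new reading comes with each control period).
- manip.camera(name): name is "scene" or "top" or "wrist"; returns the picture (420x560x3 uint8, red, green, blue); there is no depth.
- manip.camera_params(name): a dict with "fovy" (degrees; the focal length in pixels is half the picture's height over the tangent of half this angle, whatever the lens; pixels are square), "cx", "cy" (the principal point, pixels), "k1" (the pictures are not rectified: a ray, as slopes to the right and down, at radius r is drawn at 1 + k1 r^2 times it, then the intrinsics apply), "origin" and "attitude" of the camera in the world. Camera axes: x right, y down, z forward; pixel columns grow to the right and rows downward; lengths in mm; the calibration is good to about 2 mm. A picture is of the moment at which its call begins: read the wrist's pose just before it. camera_params takes no time and is no camera call; for the wrist camera it gives the pose at the moment of the call.
- manip.sign_off(): hands the job in; it is judged then, once.
The state is a dict: "clock": time; "joints": joint angles; "qd": joint speeds; "effort": joint torques, N m; "eef_pos": TCP position; "eef_rot": TCP orientation; "wrist_force": force on the tool from outside, world axes, zero at the start; "moment": the same for the moment, N m; "finger_gap": finger opening in mm; "finger_force": force on a finger pad.
Only numpy, scipy, OpenCV 4.12 (cv2) and the standard library are available. Lean on these libraries where they do the work, as an engineer would, in place of code of your own. Each camera call takes 0.05 s, during which the arm holds its last target. There are 200 camera calls.

## Working session

There is one attempt and no reset: what is moved stays moved. The work goes in short steps, Python scripts to look and compute and a shell command to move; the robot and the scene stay as the last step left them, time stands still between calls to the robot, and variables do not carry over. Pictures are saved under pics/ and viewed, at most 10 in all, crops included, and the job is handed in when it is done.

```bash
mkdir -p pics
cat > h.py <<'E'
import numpy as np, cv2
from scipy.spatial.transform import Rotation as R
from cell import manip
def snap(n,f):
    p=manip.camera_params(n); im=manip.camera(n); cv2.imwrite('pics/'+f,im[:,:,::-1]); return p,im
def KD(p,h=420):
    f=h/2/np.tan(np.radians(p['fovy'])/2)
    return np.array([[f,0,p['cx']],[0,f,p['cy']],[0,0,1.]]),np.array([p['k1'],0,0,0.])
def rot(p):
    a=np.array(p['attitude'],float)
    return a if a.shape==(3,3) else R.from_euler('xyz',a).as_matrix()
def pix2z(p,uv,z):
    K,D=KD(p); n=cv2.undistortPoints(np.array(uv,float).reshape(-1,1,2),K,D).reshape(-1,2)
    d=np.c_[n,np.ones(len(n))]@rot(p).T; o=np.array(p['origin'],float)
    return o+d*((z-o[2])/d[:,2])[:,None]
def proj(p,X):
    K,D=KD(p); r=rot(p).T; return cv2.projectPoints(np.array(X,float).reshape(-1,1,3),cv2.Rodrigues(r)[0],-r@np.array(p['origin'],float),K,D)[0].reshape(-1,2)
E
python3 - <<'E'
from h import *
for n in('top','scene'):
    p,im=snap(n,n+'0.png'); print(p)
print(manip.read_state(),manip.tip_reach)
E
```

```text
{'fovy': 46.4012935028516, 'cx': 280.5726636844356, 'cy': 214.05164678024323, 'k1': -0.11233604389848138, 'origin': array([ 338.74060403,  -38.42666655, 1452.03938456]), 'attitude': array([-3.01326569e+00, -2.26128463e-03, -1.56104156e+00])}
{'fovy': 45.63887308766419, 'cx': 276.11249587441466, 'cy': 214.81785489461942, 'k1': -0.04088333002508161, 'origin': array([-230.09415798,  753.89204298,  671.18186132]), 'attitude': array([-2.06147293, -0.0080533 , -2.39794954])}
{'clock': 0.1, 'joints': array([-1.21560532e+00,  3.00427588e-01,  1.52148517e+00, -3.51032314e-05,
        1.32070305e+00, -6.65945394e-02]), 'qd': array([ 0.00019971, -0.00202636, -0.00200309, -0.00032366, -0.00190491,
        0.00113158]), 'effort': array([ 1.46300295e-04, -5.32647407e+01, -3.53288949e+01,  7.08285207e-02,
        2.34139472e-02, -9.25436461e-05]), 'eef_pos': array([ 225.08374615, -501.60461167,  218.9507643 ]), 'eef_rot': array([-3.14056951e+00, -3.41587710e-05,  4.21794238e-01]), 'wrist_force': array([-0.5955003 ,  0.07370856, -0.0487844 ]), 'moment': array([ 0.03321385, -0.02208555,  0.04834959]), 'finger_force': 0.0, 'finger_gap': 93.77836738028698} 14.0
```

View pics/top0.png

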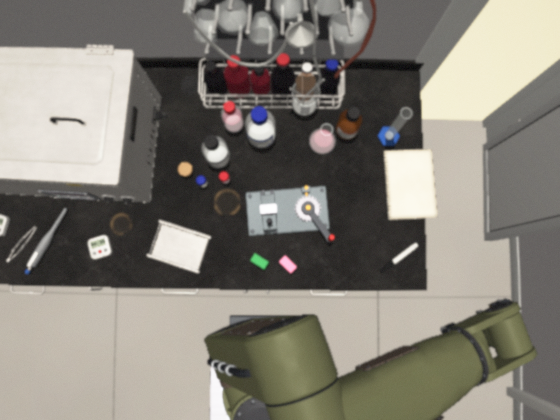

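View pics/scene0.png

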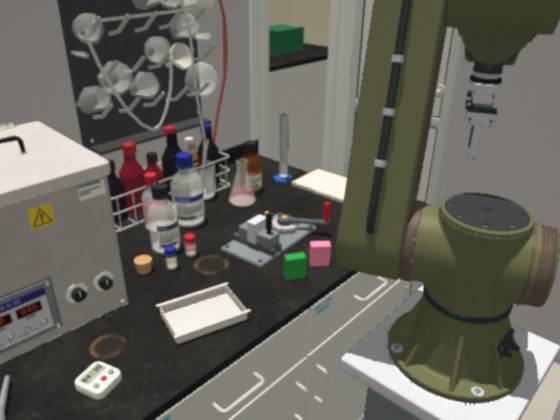

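The top view shows the vise base at about (246–328, 187–235), the black jaw knob near (269,224) and the red lever knob near (331,238). The tray is at about (180,247). The green and pink look-alikes at (260,261) and (288,264) are to be left alone. The metallic plate in the vise at about (268,209) fits the description. I'll enlarge to confirm it.

Run:
```python
from h import *
im=cv2.imread('pics/top0.png')[155:280,140:345]
a=cv2.resize(im,None,fx=3.9,fy=3.9,interpolation=cv2.INTER_CUBIC); cv2.imwrite('pics/c1.png',a)
class P(dict):pass
p=manip.camera_params('top')
print(pix2z(p,[(246,192),(324,187),(328,229),(249,235)],12).round(1)); print(pix2z(p,[(152,222),(210,234),(194,272),(148,257)],23).round(1))
print(pix2z(p,[(332,238)],92).round(),pix2z(p,[(269,224)],113).round())
```

```text
[[ 589.9   63.9   12. ]
 [ 607.4 -168.9   12. ]
 [ 481.4 -180.5   12. ]
 [ 461.4   52.6   12. ]]
[[495.7 340.   23. ]
 [462.1 166.5  23. ]
 [350.6 210.4  23. ]
 [392.2 347.7  23. ]]
[[ 448. -184.   92.]] [[484.  -8. 113.]]
```

View pics/c1.png

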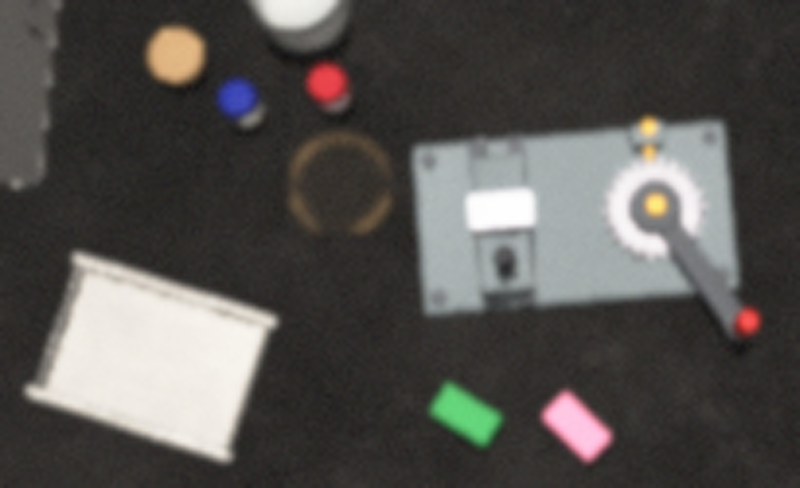

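The crop confirms the target. The bright plate at crop (501,209) stands between the fixed jaw and the sliding jaw with the black knob at (505,260). The red lever knob is at (748,321) on the ratchet, and the tray is empty. The green and pink look-alikes at (466,414) and (577,427) lie loose. Next I'll fit the poses.

```bash
cat > fit.py <<'E'
from h import *
from scipy.optimize import least_squares
p=manip.camera_params('top')
c=lambda L:(np.array(L,float)+.5)/3.9-.5+[140,155]
def fit(pts,uv,x0):
    def f(q): 
        r=R.from_euler('z',q[2]).as_matrix(); return (proj(p,np.array(pts)@r.T+[q[0],q[1],0])-uv).ravel()
    s=least_squares(f,x0,x_scale=[100,100,1],loss='soft_l1'); print(s.x[:2].round(1),np.degrees(s.x[2]).round(2),s.fun.reshape(-1,2).round(1).tolist()); return s.x
a=np.radians(-150)
F=fit([(65,120,12),(65,-120,12),(-65,-120,12),(-65,120,12),(0,55,85),(-37.5,55,113),(110*np.cos(a),-60+110*np.sin(a),92)],
 c([(412,147),(724,122),(740,287),(425,315),(501,209),(505,250),(748,320)]),[530,-60,0])
T=fit([(56,81,23),(56,-81,23),(-56,-81,23),(-56,81,23)],c([(75,256),(275,318),(230,458),(30,393)]),[425,260,-.2])
def w(x,y,z):return (R.from_euler('z',F[2]).as_matrix()@[x,y,z]+[F[0],F[1],0]).round(1)
print('jawknob',w(-37.5,55,60),'plate',w(0,55,85),'pivot',w(0,-60,39),'lever',w(110*np.cos(a),-60+110*np.sin(a),39))
for n,uv,z in(('red',(327,83),54),('blue',(238,98),54),('cork',(176,55),32),('green',(466,414),55),('pink',(577,427),55)):print(n,pix2z(p,c([uv]),z).round())
E
python3 fit.py
```

```text
[536.6 -59.3] 5.3 [[-0.0, -0.4], [0.0, -0.5], [0.1, 0.3], [-0.1, -0.2], [0.0, -0.0], [-0.1, 1.5], [0.2, -0.1]]
[426.1 258.2] -16.56 [[-0.0, -0.6], [0.5, -0.3], [0.1, 0.4], [-0.6, 0.5]]
jawknob [494.2  -8.   60. ] plate [531.5  -4.5  85. ] pivot [ 542.1 -119.1   39. ] lever [ 452.3 -182.6   39. ]
red [[629. 128.  54.]]
blue [[618. 194.  54.]]
cork [[655. 246.  32.]]
green [[384.  20.  55.]]
pink [[376. -61.  55.]]
```

```bash
cat > d.py <<'E'
import sys
from h import *
x,y,z,yaw=map(float,sys.argv[1:])
s=manip.read_state(); r=R.from_euler('xyz',s['eef_rot']).as_matrix()
d=r.T@(np.array([x,y,z])-s['eef_pos']); yw=np.degrees(np.arctan2(r[1,0],r[0,0]))
print('shift cm',(d/10).round(2),'roll',round((yw-yaw)/5,3),s['clock'],s['eef_pos'].round(1),np.degrees(s['eef_rot']).round(2),s['joints'].round(2),s['finger_gap'])
E
python3 d.py 494 -8 190 5.3
```

```text
shift cm [ 44.74 -34.02   2.93] roll 3.773 0.1 [ 225.1 -501.6  219. ] [-179.94   -0.     24.17] [-1.22  0.3   1.52 -0.    1.32 -0.07] 93.77836738028698
```

```bash
python3 -m creep '[[1,[4,-3,0],0.4],[1,[8,-6,0.3],0.8],[1,[12,-9,0.6],1.2],[1,[16,-12,0.9],1.6],[1,[20,-15,1.2],2],[1,[24,-18,1.5],2.4],[1,[28,-21,1.8],2.8],[1,[32,-24,2.1],3.2],[1,[36,-27,2.4],3.5],[1,[40,-30,2.7],3.77],[1,[44.74,-34.02,2.93],3.77],[1,[44.74,-34.02,2.93],3.77]]'; python3 -m creep '[[1,[0,0,0],0],[1,[0,0,0],0],[1,[0,0,0],0]]'; python3 d.py 494 -8 190 5.3
python3 - <<'E'
from h import *
p,im=snap('wrist','w1.png'); print(p)
X=[[494.2,-8,113],[494.2,-8,60],[531.5,-4.5,85]]
print(proj(p,X))
E
```

```text
clock: 1.3
eef_pos: [494.9, -4.6, 189.6]
eef_rot: [-3.141, 0.001, 0.096]
wrist_force: [0.9, -0.9, -0.2]
finger_gap: 94.0
finger_force: 0.0
clock: 1.6
eef_pos: [493.7, -9.5, 190.2]
eef_rot: [3.141, 0.0, 0.091]
wrist_force: [-1.0, 0.5, -0.2]
finger_gap: 94.1
finger_force: 0.0
shift cm [ 0.04 -0.14  0.02] roll -0.014 1.6 [493.7  -9.5 190.2] [179.99   0.     5.23] [-0.09  0.2   1.71 -0.    1.23  1.39] 94.09540598855338
{'fovy': 65.99073649897734, 'cx': 280.3714540833055, 'cy': 203.78980273349958, 'k1': -0.048974050016098794, 'origin': array([567.35631675,  -3.43316443, 356.0350335 ]), 'attitude': array([ 2.88315817e+00, -6.51381743e-04, -1.47943514e+00])}
[[277.45862753 214.91051715]
 [277.91136716 198.67553979]
 [277.52867667 162.4947545 ]]
```

View pics/w1.png

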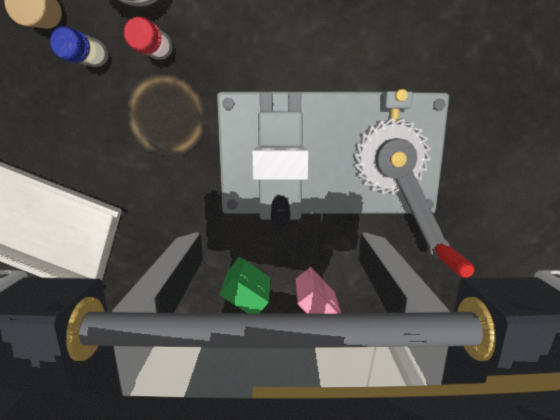

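The wrist view shows the knob at (280,205), within 3 px of the prediction, which puts it about 2 mm further right. The plate at (280,163) agrees. Next I descend, grip the knob and slide the jaw.

```bash
python3 -m creep '[[1,[0,0,3],0],[1,[0,0,6],0],[1,[0,0,8],0],[1,[0,0.05,10],0],[1,[0,0.05,10],0],[-1,[0,0.05,10],0],[-1,[0,0.05,10],0],[-1,[0,0.05,10],0],[-1,[0,0.05,10],0],[-1,[0,0.05,10],0],[-1,[0,0.05,10],0],[-1,[0,0.05,10],0]]' 25;  python3 -m creep '[[-1,[0,0,0],0],[-1,[0,0,0],0],[-1,[0,0,0],0],[-1,[0,0,0],0]]'
```

```text
clock: 2.85
eef_pos: [494.1, -8.7, 90.2]
eef_rot: [-3.142, 0.0, 0.093]
wrist_force: [-0.1, -0.4, -0.3]
finger_gap: 41.1
finger_force: 0.0
clock: 3.25
eef_pos: [494.1, -9.1, 90.1]
eef_rot: [3.141, 0.0, 0.093]
wrist_force: [0.8, -4.5, -1.2]
finger_gap: 15.6
finger_force: 25.0
```

```bash
python3 -m creep '[[-1,[-0.4,0,0],0],[-1,[-0.8,0,0],0],[-1,[-1.2,0,0],0],[-1,[-1.6,0,0],0],[-1,[-2,0,0],0],[-1,[-2.4,0,0],0],[-1,[-2.8,0,0],0],[-1,[-3.1,0,0],0],[-1,[-3.1,0,0],0],[-1,[-3.1,0,0],0],[-1,[-3.1,0,0],0]]'; python3 -m creep '[[1,[0,0,0],0],[1,[0,0,0],0],[1,[0,0,0],0],[1,[0,0,0],0],[1,[0,0,0],0],[1,[0,0,-2],0],[1,[0,0,-5],0],[1,[0,0,-8],0],[1,[0,0,-8],0],[1,[0,0,-8],0]]'; python3 d.py 531.5 -6 170 5.3
python3 - <<'E'
from h import *
p,im=snap('wrist','w2.png')
r=R.from_euler('z',5.3,True).as_matrix()
for x in (0,-3): print(proj(p,[r@[x,55,85]+[536.6,-59.3,0]]))
print(proj(p,[r@[-37.5-31,55,113]+[536.6,-59.3,0]]))
E
```

```text
clock: 4.35
eef_pos: [462.9, -11.9, 90.1]
eef_rot: [3.141, 0.001, 0.093]
wrist_force: [-2.0, -5.6, 1.0]
finger_gap: 15.3
finger_force: 25.0
clock: 5.35
eef_pos: [463.3, -11.6, 170.2]
eef_rot: [3.141, -0.001, 0.093]
wrist_force: [-0.1, -0.1, -1.4]
finger_gap: 91.5
finger_force: 0.0
shift cm [6.84 0.08 0.03] roll 0.004 5.35 [463.3 -11.6 170.2] [ 1.7999e+02 -5.0000e-02  5.3200e+00] [-0.1   0.16  1.82  0.    1.17  1.37] 91.51696191320991
[[278.3357442  125.90082419]]
[[278.33983492 129.94337847]]
[[278.2307097  223.67868827]]
```

View pics/w2.png

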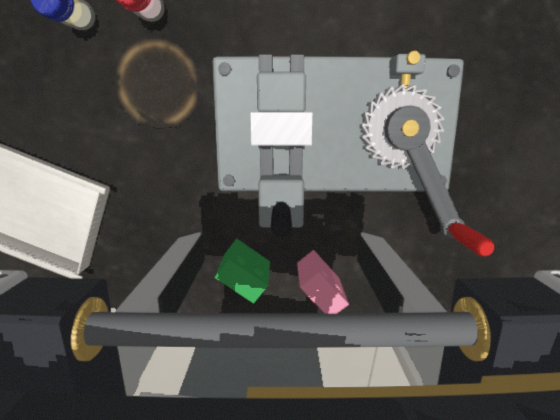

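The jaw now stands open by about 31 mm and the plate is still upright at (281,128), about 2 mm from the prediction. Next I grasp the plate over its ends.

```bash
python3 -m creep '[[1,[3.5,0,0],0],[1,[6.7,0.1,0],0],[1,[6.7,0.1,2],0],[1,[6.7,0.1,5],0],[1,[6.7,0.1,8],0],[1,[6.7,0.1,10.3],0],[1,[6.7,0.1,10.3],0],[-1,[6.7,0.1,10.3],0],[-1,[6.7,0.1,10.3],0],[-1,[6.7,0.1,10.3],0],[-1,[6.7,0.1,10.3],0],[-1,[6.7,0.1,10.3],0]]' 40;  python3 -m creep '[[-1,[0,0,0],0],[-1,[0,0,0],0],[-1,[0,0,0],0],[-1,[0,0,0],0]]'
```

```text
clock: 6.6
eef_pos: [530.2, -6.4, 67.6]
eef_rot: [3.141, -0.001, 0.093]
wrist_force: [-0.1, 1.1, -0.2]
finger_gap: 57.3
finger_force: 0.0
clock: 7.0
eef_pos: [530.1, -6.4, 67.3]
eef_rot: [3.142, -0.0, 0.093]
wrist_force: [-0.7, -0.2, 3.2]
finger_gap: 45.9
finger_force: 40.0
```

```bash
python3 -m creep '[[-1,[0,0,-1],0],[-1,[0,0,-2.5],0],[-1,[0,0,-4.5],0],[-1,[0,0,-6.5],0],[-1,[0,0,-8.5],0],[-1,[0,0,-9],0],[-1,[0,0,-9],0]]'; python3 d.py 426 258 157 -16.56
```

```text
clock: 7.7
eef_pos: [530.2, -6.4, 157.6]
eef_rot: [3.141, -0.001, 0.093]
wrist_force: [0.6, -0.0, -2.4]
finger_gap: 46.0
finger_force: 40.0
shift cm [ -7.92 -27.29   0.05] roll 4.375 7.7 [530.2  -6.4 157.6] [ 1.7999e+02 -6.0000e-02  5.3200e+00] [-0.08  0.32  1.65 -0.    1.17  1.4 ] 45.96443269586326
```

```bash
python3 -m creep '[[-1,[-0.8,-2.7,0],0.4],[-1,[-1.8,-6,0],1],[-1,[-2.8,-9.5,0],1.6],[-1,[-3.8,-13,0],2.2],[-1,[-4.8,-16.5,0],2.8],[-1,[-5.8,-20,0],3.4],[-1,[-6.8,-23.5,0],4],[-1,[-7.5,-26,0],4.3],[-1,[-7.92,-27.29,0],4.37],[-1,[-7.92,-27.29,0],4.37],[-1,[-7.92,-27.29,0],4.37]]'; python3 -m creep '[[-1,[0,0,2],0],[-1,[0,0,5],0],[-1,[0,0,8],0],[-1,[0,0,10],0],[-1,[0,0,11],0],[-1,[0,0,11],0],[-1,[0,0,11],0]]'; python3 d.py 426 258 40 -16.56
```

```text
clock: 8.8
eef_pos: [425.7, 257.6, 156.3]
eef_rot: [3.141, 0.001, -0.288]
wrist_force: [0.5, -1.2, -1.7]
finger_gap: 45.9
finger_force: 40.0
clock: 9.5
eef_pos: [426.5, 257.9, 47.9]
eef_rot: [-3.141, -0.001, -0.289]
wrist_force: [-0.3, -0.3, -1.3]
finger_gap: 45.6
finger_force: 40.0
shift cm [-0.05 -0.    0.79] roll 0.001 9.5 [426.5 257.9  47.9] [-1.7997e+02 -4.0000e-02 -1.6560e+01] [ 0.47  0.41  1.82 -0.    0.91  2.33] 45.58422341029855
```

Run:
```python
from h import *
p,im=snap('scene','s1.png'); cv2.imwrite('pics/s1c.png',cv2.resize(im[200:370,110:310,::-1],None,fx=3.5,fy=3.5))
```

```text
(no output)
```

View pics/s1c.png

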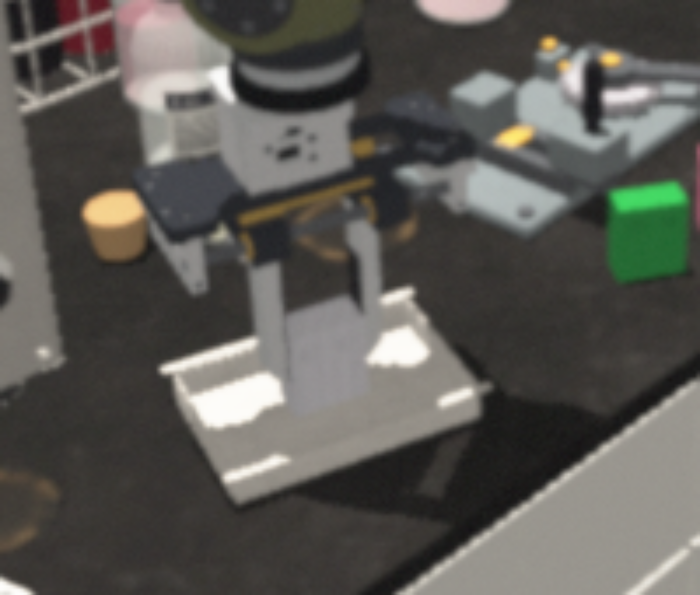

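The crop shows the plate at (325,360), held upright in the middle of the tray, with its underside about 9 mm above the floor. I'll lower it gently, then release.

```bash
python3 -m creep '[[-1,[0,0,0.4],0],[-1,[0,0,0.6],0],[-1,[0,0,0.75],0],[-1,[0,0,0.85],0],[-1,[0,0,0.85],0],[-1,[0,0,0.85],0]]'
```

```text
clock: 10.15
eef_pos: [426.0, 258.0, 39.3]
eef_rot: [-3.142, -0.0, -0.288]
wrist_force: [-3.6, -2.4, 9.0]
finger_gap: 45.6
finger_force: 40.0
```

```bash
python3 -m creep '[[0,[0,0,0],0],[1,[0,0,0],0],[1,[0,0,0],0],[1,[0,0,0],0],[1,[0,0,0],0],[1,[0,0,-2],0],[1,[0,0,-6],0],[1,[0,0,-10],0],[1,[0,0,-14],0],[1,[0,0,-16],0],[1,[0,0,-16],0]]'
python3 - <<'E'
from h import *
p,im=snap('wrist','w3.png')
E
python3 d.py 451.5 -184 200 -30
```

```text
clock: 11.25
eef_pos: [426.8, 258.5, 201.4]
eef_rot: [-3.138, -0.004, -0.289]
wrist_force: [0.6, -0.8, -1.0]
finger_gap: 93.9
finger_force: 0.0
shift cm [15.01 41.66 -0.11] roll 2.693 11.3 [426.2 258.1 199.3] [-1.7992e+02 -8.0000e-02 -1.6530e+01] [ 0.47  0.2   1.69 -0.    1.25  2.33] 93.69911715761344
```

View pics/w3.png

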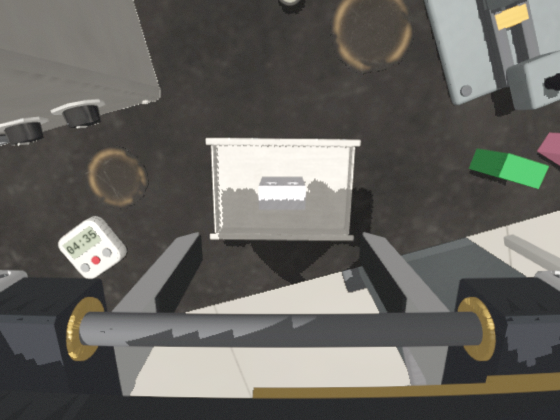

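The plate stands upright at (283,190), in the centre of the tray, released. On to the lever knob, with the fingers closing along the tangent (yaw 35.3°).

```bash
python3 -m creep '[[1,[1,3,0],-0.8],[1,[2.4,6.6,0],-1.6],[1,[3.7,10.3,0],-2.5],[1,[5.2,14.4,0],-3.5],[1,[6.7,18.6,0],-4.5],[1,[8.2,22.8,0],-5.5],[1,[9.6,26.6,0],-6.5],[1,[11,30.5,0],-7.5],[1,[12.4,34.3,0],-8.5],[1,[13.7,38,0],-9.5],[1,[14.6,40.5,0],-10.2],[1,[15.01,41.66,0],-10.37]]'; python3 -m creep '[[1,[0,0,0],0],[1,[0,0,0],0],[1,[0,0,0],0]]'; python3 d.py 451.5 -184 200 35.3
python3 - <<'E'
from h import *
p,im=snap('wrist','w4.png')
print(proj(p,[[452.3,-182.6,92],[452.3,-182.6,39],[542.1,-119.1,39]]).round())
hsv=cv2.cvtColor(im,cv2.COLOR_RGB2HSV); m=((hsv[...,0]<8)|(hsv[...,0]>172))&(hsv[...,1]>180)&(hsv[...,2]>70)
n,l,s,c=cv2.connectedComponentsWithStats(m.astype('uint8')); print([(s[i].tolist(),c[i].round().tolist()) for i in range(1,n) if s[i,4]>80])
E
```

```text
clock: 12.5
eef_pos: [450.5, -186.0, 196.6]
eef_rot: [-3.139, 0.001, 0.617]
wrist_force: [-0.6, 0.5, -0.9]
finger_gap: 94.0
finger_force: 0.0
clock: 12.8
eef_pos: [451.1, -183.2, 198.1]
eef_rot: [-3.141, 0.0, 0.617]
wrist_force: [0.4, 0.0, -1.1]
finger_gap: 94.2
finger_force: 0.0
shift cm [-0.02  0.09 -0.19] roll 0.008 12.8 [ 451.1 -183.2  198.1] [-1.7995e+02  2.0000e-02  3.5340e+01] [-0.46  0.18  1.72  0.    1.24  0.49] 94.15534029
[[280. 204.]
 [280. 191.]
 [280.  78.]]
[([273, 189, 17, 26, 358], [281.0, 202.0])]
```

View pics/w4.png

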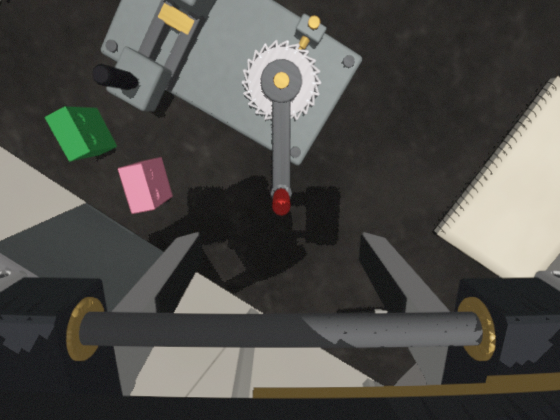

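The lever lies straight along column 281 with its red knob at (281,202), within 1 px of the prediction. Descend and grip.

```bash
python3 -m creep '[[1,[0,0,3],0],[1,[0,0,6],0],[1,[0,0.05,9],0],[1,[0,0.05,11.5],0],[1,[0,0.05,13.4],0],[1,[0,0.05,13.4],0],[-1,[0,0.05,13.4],0],[-1,[0,0.05,13.4],0],[-1,[0,0.05,13.4],0],[-1,[0,0.05,13.4],0],[-1,[0,0.05,13.4],0],[-1,[0,0.05,13.4],0]]' 30;  python3 -m creep '[[-1,[0,0,0],0],[-1,[0,0,0],0],[-1,[0,0,0],0],[-1,[0,0,0],0],[-1,[0,0,0],0]]'
cat > arc.py <<'E'
from h import *
s=manip.read_state(); r=R.from_euler('xyz',s['eef_rot']).as_matrix(); e=s['eef_pos']
piv=np.array([541.5,-120.5]); a=np.arctan2(*(e[:2]-piv)[::-1]); L=np.linalg.norm(e[:2]-piv)
print('radius',L.round(1),'lever rad from -144.7',round(a+np.radians(144.7),4),'yaw',np.degrees(s['eef_rot'][2]).round(2),s['wrist_force'].round(1),'tang',(s['wrist_force'][:2]@[-np.sin(a),np.cos(a)]).round(2),s['finger_gap'].round(1),s['clock'])
E
python3 arc.py
```

```text
clock: 14.05
eef_pos: [451.6, -184.5, 64.8]
eef_rot: [3.141, -0.0, 0.616]
wrist_force: [-0.6, -0.5, 0.5]
finger_gap: 49.2
finger_force: 0.0
clock: 14.55
eef_pos: [451.4, -184.4, 64.6]
eef_rot: [-3.141, 0.0, 0.616]
wrist_force: [-1.6, 1.3, 1.8]
finger_gap: 15.5
finger_force: 30.0Traceback (most recent call last):
  File "arc.py", line 4, in <module>
    print('radius',L.round(1),'lever rad from -144.7',round(a+np.radians(144.7),4),'yaw',np.degrees(s['eef_rot'][2]).round(2),s['wrist_force'].round(1),'tang',(s['wrist_force'][:2]@[-np.sin(a),np.cos(a)]).round(2),s['finger_gap'].round(1),s['clock'])
                                                                                                                                                                                                                      ^^^^^^^^^^^^^^^^^^^^^
AttributeError: 'float' object has no attribute 'round'
```

```bash
sed -i "s/s\['finger_gap'\].round(1)/s['finger_gap']/" arc.py; python3 arc.py; python3 -m creep '[[-1,[0.009,0.44,0],-0.458],[-1,[0.035,0.879,0],-0.917],[-1,[0.079,1.317,0],-1.375],[-1,[0.14,1.753,0],-1.833],[-1,[0.14,1.753,0],-1.833]]'; python3 arc.py; python3 -m creep '[[-1,[0.009,0.44,0],-0.458],[-1,[0.035,0.879,0],-0.917],[-1,[0.073,1.264,0],-1.32],[-1,[0.087,1.382,0],-1.444],[-1,[0.087,1.382,0],-1.444],[-1,[0.087,1.382,0],-1.444]]'; python3 arc.py
```

```text
radius 110.5 lever rad from -144.7 0.0005 yaw 35.32 [-1.6  1.3  1.8] tang -2.02 15.491303720276322 14.55
clock: 15.05
eef_pos: [462.9, -198.1, 64.6]
eef_rot: [-3.141, -0.0, 0.777]
wrist_force: [-0.9, 1.3, 0.4]
finger_gap: 15.4
finger_force: 30.0
radius 110.4 lever rad from -144.7 0.1629 yaw 44.51 [-0.9  1.3  0.4] tang -1.58 15.380861453935625 15.05
clock: 15.65
eef_pos: [472.9, -206.9, 64.6]
eef_rot: [-3.141, -0.0, 0.901]
wrist_force: [-2.2, 4.4, 1.1]
finger_gap: 15.4
finger_force: 30.0
radius 110.3 lever rad from -144.7 0.2837 yaw 51.65 [-2.2  4.4  1.1] tang -4.47 15.443035727834232 15.65
```

```bash
python3 -m creep '[[-1,[0.009,0.44,0],-0.458],[-1,[0.035,0.879,0],-0.917],[-1,[0.079,1.317,0],-1.375],[-1,[0.14,1.753,0],-1.833],[-1,[0.14,1.753,0],-1.833]]'; python3 arc.py; for i in 1 2; do :; done; python3 -m creep '[[-1,[0.004,0.3,0],-0.315],[-1,[0.004,0.3,0],-0.315]]' | tail -0; python3 arc.py; python3 -m creep '[[-1,[0.004,0.3,0],-0.315],[-1,[0.004,0.3,0],-0.315]]'|tail -0; python3 arc.py;  python3 -m creep '[[-1,[0.004,0.3,0],-0.315],[-1,[0.004,0.3,0],-0.315]]'|tail -0; python3 arc.py;  python3 -m creep '[[-1,[0.004,0.3,0],-0.315],[-1,[0.008,0.45,0],-0.47],[-1,[0.008,0.45,0],-0.47]]'|tail -0; python3 arc.py
```

```text
clock: 16.15
eef_pos: [488.1, -216.9, 64.6]
eef_rot: [3.141, -0.0, 1.063]
wrist_force: [0.9, 4.4, 0.0]
finger_gap: 15.1
finger_force: 30.0
radius 110.2 lever rad from -144.7 0.4483 yaw 60.9 [0.9 4.4 0. ] tang -1.34 15.148892990271179 16.15
radius 110.3 lever rad from -144.7 0.4673 yaw 62.48 [-4.9  7.1  4.4] tang -7.6 15.948301662795355 16.35
radius 110.0 lever rad from -144.7 0.5047 yaw 64.05 [ 7.   3.2 -5.2] tang 4.95 15.279913380338444 16.55
radius 110.0 lever rad from -144.7 0.5312 yaw 65.64 [ 4.2  5.1 -1.2] tang 1.68 15.253052369995801 16.75
radius 110.1 lever rad from -144.7 0.5657 yaw 67.98 [-2.6  7.5  2.5] tang -5.22 15.299765205329505 17.05Exception ignored on flushing sys.stdout:
BrokenPipeError: [Errno 32] Broken pipe
Exception ignored on flushing sys.stdout:
BrokenPipeError: [Errno 32] Broken pipe
Exception ignored on flushing sys.stdout:
BrokenPipeError: [Errno 32] Broken pipe
Exception ignored on flushing sys.stdout:
BrokenPipeError: [Errno 32] Broken pipe
```

The second click came at about 0.50 rad, as expected (the tangential force flipped from −7.6 to +5). Now the third click.

```bash
python3 -m creep '[[-1,[0.009,0.44,0],-0.458],[-1,[0.035,0.879,0],-0.917],[-1,[0.079,1.317,0],-1.375],[-1,[0.14,1.753,0],-1.833],[-1,[0.14,1.753,0],-1.833]]'; python3 arc.py; python3 -m creep '[[-1,[0.004,0.3,0],-0.315],[-1,[0.018,0.62,0],-0.65],[-1,[0.018,0.62,0],-0.65]]'; python3 arc.py; python3 -m creep '[[-1,[0.009,0.44,0],-0.458],[-1,[0.022,0.7,0],-0.73],[-1,[0.022,0.7,0],-0.73]]'; python3 arc.py
```

```text
clock: 17.55
eef_pos: [516.9, -227.7, 64.5]
eef_rot: [-3.141, -0.001, 1.347]
wrist_force: [-0.2, 6.8, 2.2]
finger_gap: 15.5
finger_force: 30.0
radius 110.0 lever rad from -144.7 0.7294 yaw 77.2 [-0.2  6.8  2.2] tang -1.7 15.480765944170637 17.55
clock: 17.85
eef_pos: [523.5, -228.7, 64.7]
eef_rot: [3.14, -0.001, 1.404]
wrist_force: [7.8, 8.5, -2.4]
finger_gap: 15.5
finger_force: 30.0
radius 109.7 lever rad from -144.7 0.7896 yaw 80.42 [ 7.8  8.5 -2.4] tang 6.34 15.465544288970591 17.85
clock: 18.15
eef_pos: [529.7, -229.7, 64.5]
eef_rot: [-3.141, -0.001, 1.467]
wrist_force: [-0.8, 8.2, 1.1]
finger_gap: 15.2
finger_force: 30.0
radius 109.8 lever rad from -144.7 0.8471 yaw 84.07 [-0.8  8.2  1.1] tang -1.68 15.219315703418891 18.15
```

Third click felt at about 0.78 rad. Now the fourth, with a small inward trim to ease the 8 N radial force.

```bash
python3 -m creep '[[-1,[0.02,0.44,0],-0.458],[-1,[0.06,0.879,0],-0.917],[-1,[0.12,1.317,0],-1.375],[-1,[0.19,1.753,0],-1.833],[-1,[0.19,1.753,0],-1.833]]'; python3 arc.py; python3 -m creep '[[-1,[0.009,0.44,0],-0.458],[-1,[0.035,0.879,0],-0.917],[-1,[0.035,0.879,0],-0.917]]'; python3 arc.py; python3 -m creep '[[-1,[0.009,0.44,0],-0.458],[-1,[0.022,0.7,0],-0.73],[-1,[0.022,0.7,0],-0.73],[-1,[0.022,0.7,0],-0.73],[-1,[0.022,0.7,0],-0.73]]'; python3 arc.py
```

```text
clock: 18.65
eef_pos: [547.6, -229.9, 64.6]
eef_rot: [-3.141, -0.0, 1.628]
wrist_force: [-1.3, 5.4, 2.8]
finger_gap: 15.4
finger_force: 30.0
radius 109.6 lever rad from -144.7 1.01 yaw 93.27 [-1.3  5.4  2.8] tang -1.04 15.416141077062143 18.65
clock: 18.95
eef_pos: [556.6, -228.9, 64.6]
eef_rot: [3.141, -0.001, 1.708]
wrist_force: [3.7, 7.2, -0.0]
finger_gap: 15.5
finger_force: 30.0
radius 109.4 lever rad from -144.7 1.093 yaw 97.85 [ 3.7  7.2 -0. ] tang 4.66 15.482518537823674 18.95
clock: 19.45
eef_pos: [562.7, -227.9, 64.6]
eef_rot: [-3.141, -0.001, 1.77]
wrist_force: [-3.0, 5.8, 2.4]
finger_gap: 15.6
finger_force: 30.0
radius 109.5 lever rad from -144.7 1.1497 yaw 101.42 [-3.   5.8  2.4] tang -1.85 15.568531663973124 19.45
```

The fourth click is seated, at about 1.15 rad. I'll nudge it a little for margin, then check.

```bash
python3 -m creep '[[-1,[0.002,0.15,0],-0.16],[-1,[0.004,0.28,0],-0.29],[-1,[0.004,0.28,0],-0.29],[-1,[0.004,0.28,0],-0.29],[-1,[0.004,0.28,0],-0.29],[-1,[0.004,0.28,0],-0.29]]' 30; python3 arc.py
python3 - <<'E'
from h import *
p,im=snap('wrist','w5.png')
p,t=snap('top','t5.png')
t=cv2.resize(t[150:290,140:350],None,fx=2.6,fy=2.6,interpolation=cv2.INTER_CUBIC)
cv2.imwrite('pics/f5.png',t[:,:,::-1])
print(manip.read_state()['qd'].round(4))
E
```

```text
clock: 20.05
eef_pos: [565.1, -227.5, 64.5]
eef_rot: [-3.14, -0.001, 1.795]
wrist_force: [-6.5, 4.4, 4.5]
finger_gap: 15.4
finger_force: 30.0
radius 109.6 lever rad from -144.7 1.1714 yaw 102.86 [-6.5  4.4  4.5] tang -5.36 15.383202280259793 20.05
[-0.0006 -0.     -0.0005 -0.0003  0.0013 -0.0009]
```

View pics/w5.png

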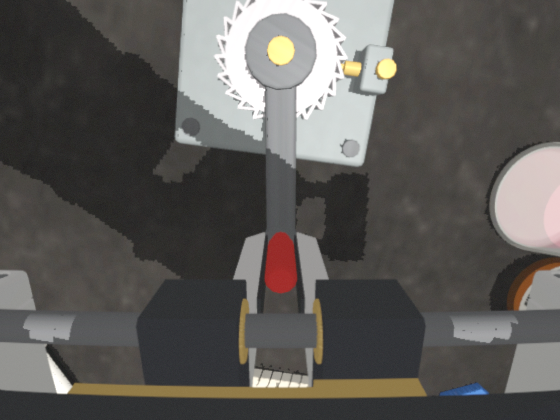

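View pics/f5.png

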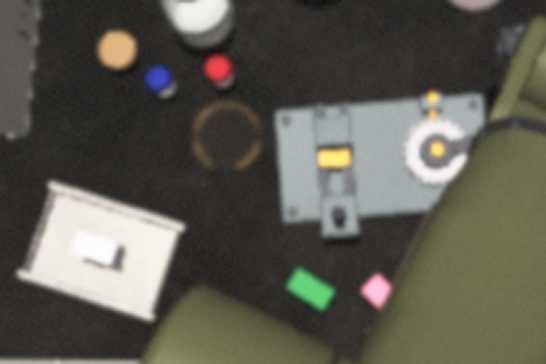

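The wrist view shows the red knob gripped at (281,262) with the lever straight along the tool axis. The top view shows the plate in the tray at (96,248), the jaw open with its knob at (338,215), and the vials and stopper in place. Handing in.

```bash
python3 -c "
from cell import manip
print(manip.sign_off())"
```

```text
the job is handed in; nothing more can be done
None
```

I handed the job in at about 20 s, with no verdict returned: jaw open about 31 mm, plate standing in the tray, lever held on the red knob just past its fourth click (about 1.17 rad), vials and stopper seen in place; the marker was out of view in the last pictures, though the arm kept well clear of it.

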